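# Line up the reagent bottles by height

## Task

Line up the four small reagent bottles by height on the white board, each standing upright on the middle of its own dark round pad: the tallest on the pad beside the upright steel knob, then the next shorter one, and so on down to the smallest at the other end. Tip none of them over, and let go of them all.

Things in the scene. Friction and masses are not known exactly. Their poses are not given: they have to be found in the camera images.
- alcohol_mid (a point): centre of a closed upright white bottle with a large blue ribbed cap, 134 mm high in all: a round body 52 mm across whose straight side and shoulder reach 97 mm up, then a cap 34 mm across. The point lies on its axis, 67 mm above its foot; z along the bottle, up. Loose, stands on the worktop. Round, so it can be gripped by the body from any side; take it high on the straight body, so that the top stays clear of the gripper's palm
- stain_violet_mid (a point): centre of a closed upright violet bottle with a black cap, 104 mm high in all: a round body 40 mm across whose straight side and shoulder reach 77 mm up, then a cap 26 mm across. The point lies on its axis, 52 mm above its foot; z along the bottle, up. Loose, stands on the worktop. Round, so it can be gripped by the body from any side; take it high on the straight body, so that the top stays clear of the gripper's palm
- stain_blue_mid (a point): centre of a closed upright blue bottle with a slim grey-tipped dropper cap, 92 mm high in all: a round body 34 mm across whose straight side and shoulder reach 69 mm up, then a cap 20 mm across that narrows upward. The point lies on its axis, 46 mm above its foot; z along the bottle, up. Loose, stands on the worktop. Round, so it can be gripped by the body from any side; take it high on the straight body, so that the top stays clear of the gripper's palm
- immersion_oil_mid (a point): centre of a closed upright little brown bottle with a black cap, 61 mm high in all: a round body 26 mm across whose straight side and shoulder reach 49 mm up, then a cap 17 mm across. The point lies on its axis, 30.5 mm above its foot; z along the bottle, up. Loose, stands on the worktop. Round, so it can be gripped by the body from any side; take it high on the straight body, so that the top stays clear of the gripper's palm
- pad_1: one of four equal dark grey discs, 60 mm across with a small white centre dot, let flush into the top of a low white board (84 x 334 mm, 12 mm thick, fixed, standing flat on the worktop); the four pads lie in one straight row at 72 mm spacing in the order pad_1, pad_2, pad_3, pad_4. Origin: middle of the disc, on the board's top, 12 mm above the worktop. Its y axis runs along the row, z up
- pad_2: one of four equal dark grey discs, 60 mm across with a small white centre dot, let flush into the top of a low white board (84 x 334 mm, 12 mm thick, fixed, standing flat on the worktop); the four pads lie in one straight row at 72 mm spacing in the order pad_1, pad_2, pad_3, pad_4. Origin: middle of the disc, on the board's top, 12 mm above the worktop. Its y axis runs along the row, z up
- pad_3: one of four equal dark grey discs, 60 mm across with a small white centre dot, let flush into the top of a low white board (84 x 334 mm, 12 mm thick, fixed, standing flat on the worktop); the four pads lie in one straight row at 72 mm spacing in the order pad_1, pad_2, pad_3, pad_4. Origin: middle of the disc, on the board's top, 12 mm above the worktop. Its y axis runs along the row, z up
- pad_4: one of four equal dark grey discs, 60 mm across with a small white centre dot, let flush into the top of a low white board (84 x 334 mm, 12 mm thick, fixed, standing flat on the worktop); the four pads lie in one straight row at 72 mm spacing in the order pad_1, pad_2, pad_3, pad_4. Origin: middle of the disc, on the board's top, 12 mm above the worktop. Its y axis runs along the row, z up
- end_knob: upright steel knob, 22 mm across and 36 mm high, fixed on the white board's top at one end of the row of pads, 42 mm beyond the middle of the end pad (beside pad_1 or beside pad_4, it differs from start to start; the other end has only a flat screw head 4 mm high). Origin: middle of its foot, 12 mm above the worktop
Things that resemble listed ones, but are neither listed nor needed, are in the scene too. What is shaped like the part that bears stain_blue_mid but turquoise is not meant.

How it is judged:
By the outcome, as a careful person would: the job done as asked, in the order asked, and still so for the second after the job is handed in, with the robot touching nothing.
It also fails if it takes over 104 s, if anything falls off the work surface, if the arm or the gripper's body presses on something with over 40 N, if the wrist force passes 120 N, or if a joint passes its speed limit or range.

## Robot

A 6-joint arm with a two-finger parallel gripper is mounted at the origin on a cart in front of the work surface, level with it; the furniture and walls round the work are solid. World frame = base frame: x ahead of the robot, y to its left, z up, the work surface at z = 0. Lengths are in mm, angles in degrees, forces in N, time in s.
With the tool pointing down it reaches from about 300 to 850 mm from the base axis. Payload 4.2 kg.
Tool frame: the origin (TCP) lies between the finger pads; the fingertips stand 11 mm ahead of it and the grasp point (between the pads) lies 8 mm behind it (env.tips_ahead is the distance from the TCP to the fingertips, in mm); z points along the fingers, y is the line along which they close (so a half turn about z gives the same grasp; the last joint's range is limited). The gripper opens to 91 mm and grips with 3 to 60 N. Pads are 32 mm wide; open, the fingers measure 118 mm over their backs; the gripper's body (76 mm by 178 mm) begins 60 mm behind the grasp point.
Start: joints at [72.708, 18.312, 89.639, -0, 72.044, -1.146], TCP at [159.901, 552.335, 224.976] pointing down, gripper open.
Joint ranges: [-177.97, 177.97], [-48.28, 115.42], [12.27, 149.76], [-77.06, 257.06], [2.81, 150.46], [-146.56, 146.56]. Speed limits (degrees/s): [147.25, 147.25, 180, 180, 180, 180].

## Interface

Orientations are given as [roll, pitch, yaw] about the fixed x, y, z axes, in that order (R = Rz(yaw) Ry(pitch) Rx(roll)).
In Python, from workcell import env, cams gives the robot as it stands.
- The arm moves only by the tool step_arm, never from a script. Its arguments are lists of equal length, an entry for each row: "linear": the shift along the tool's x, y, z in units of 30 cm (1.0 is 30 cm), a list of three; "turn": the turn about the tool's z in units of 360 degrees (1.0 is 360 degrees). In form: {"linear": [[tx, ty, tz], ...], "turn": [turn, ...]}. A call has 1 to 20 rows; each row is the pose to reach, as a shift and turn from the pose commanded when the call began, along the tool's axes at that moment, turning the shorter way round; what a row does not reach only later rows make up. A row lasts 1/8 s, in which the tool goes at most 62.5 mm and 10.7 degrees, less where a joint would pass 70% of its speed; a pose out of reach is approached as far as the arm can. A call with a number of a shift or a turn outside -1 to 1 is refused whole. A call with a gripper value outside its range is refused whole. "fingers" is the closure, from -1 (fully open) to 1 (shut), so that 0 is half open, set as the call begins (left out, the last holds). The fingers move at their own pace and stop on an object; "force" is the grip in N (left out, the last holds). Time passes only in rows, so rows that repeat a pose let the fingers close. It gives the time, the measured TCP pose, the force, the opening and the grip force at its end, in the units of the state.
- env.state(): the state, without advancing time (a new reading comes with each control period).
- cams.grab_frame(name): name is "side" or "top"; returns a dict with "color" (384x512x3 uint8, blue, green, red), "fx", "fy", "cx", "cy" (pixels), "extrinsics" (4x4, takes a point from camera to world coordinates). Camera axes: x right, y down, z forward; pixel columns grow to the right and rows downward; lengths in mm; the calibration is good to about 2 mm. A picture is of the moment at which its call begins. There is no depth.
- env.job_done(): hands the job in; it is judged then, once.
The state is a dict: "time_s": time; "qpos": joint angles; "qvel": joint speeds; "effort": joint torques, N m; "ee_pos": TCP position; "ee_rot": TCP orientation; "force": force on the tool from outside, world axes, zero at the start; "torque": the same for the moment, N m; "gripper_width": finger opening in mm; "gripper_force": force on a finger pad.
Only numpy, scipy, OpenCV 4.12 (cv2) and the standard library are available. Lean on these libraries where they do the work, as an engineer would, in place of code of your own. Each camera call takes 0.05 s, during which the arm holds its last target. There are 200 camera calls.

## Working session

There is one attempt and no reset: what is moved stays moved. The work goes in short steps, Python scripts to look and compute and a tool call to move; the robot and the scene stay as the last step left them, time stands still between calls to the robot, and variables do not carry over. Pictures are saved under pics/ and viewed, at most 14 in all, crops included, and the job is handed in when it is done.

Besides the shell and the picture viewer there is one more tool, called after "Emit:" as name(argument=value, ...), one argument or row to a line, values as JSON. step_arm: Moves the arm, as the interface text tells. Its arguments: {"type":"object","properties":{"linear":{"type":"array"},"turn":{"type":"array"},"fingers":{"type":"number"},"force":{"type":"number"}},"required":["linear","turn"]}

```bash
mkdir -p pics; ls
python3 - <<'E'
from workcell import env,cams
import cv2
for n in("top","side"):
    f=cams.grab_frame(n); cv2.imwrite(f"pics/{n}0.png",f["color"])
    print(n,f["fx"],f["fy"],f["cx"],f["cy"]);print(f["extrinsics"].round(3) if hasattr(f["extrinsics"],'round') else f["extrinsics"])
s=env.state();print(s["ee_pos"],s["ee_rot"],s["time_s"],env.tips_ahead,s["force"],s["gripper_width"])
E
```

```text
pics
top 482.5415166198222 482.5415166198222 246.37713056358848 196.0659073390159
[[-4.00000e-03 -9.92000e-01  1.24000e-01  3.84797e+02]
 [-1.00000e+00  3.00000e-03 -8.00000e-03 -2.31529e+02]
 [ 7.00000e-03 -1.24000e-01 -9.92000e-01  1.10708e+03]
 [ 0.00000e+00  0.00000e+00  0.00000e+00  1.00000e+00]]
side 430.83727037656416 430.83727037656416 255.86810383522192 187.51592569586003
[[ 8.33000e-01 -2.48000e-01  4.94000e-01  4.78780e+01]
 [-5.53000e-01 -3.46000e-01  7.58000e-01 -9.88032e+02]
 [-1.70000e-02 -9.05000e-01 -4.25000e-01  5.14412e+02]
 [ 0.00000e+00  0.00000e+00  0.00000e+00  1.00000e+00]]
[159.77753606 551.91540531 224.20789593] [-1.79909142e+02 -2.16401186e-03  1.63854430e+02] 0.1 11.0 [-0.84165479 -0.17645897  0.47791243] 91.56725299922034
```

View pics/top0.png

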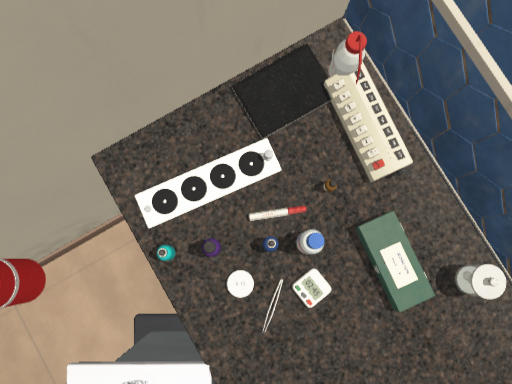

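View pics/side0.png

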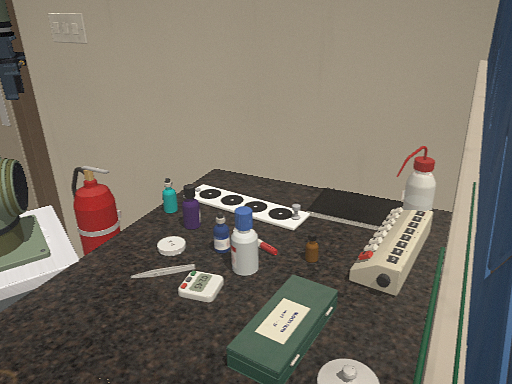

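The top view shows the board with pads near (165,201), (194,188), (223,176) and (252,163). The knob is at about (268,156) and the screw head at about (147,209). Bottle candidates:
- **Alcohol:** (312,241), white with a blue cap. The red-capped wash bottle at (348,50) isn't it.
- **Violet:** (211,247).
- **Blue:** (271,244). The turquoise one at (166,253) is the excluded decoy.
- **Oil:** (330,186), brown.

The side view agrees: violet (191,210), blue (221,235), alcohol (245,245), brown (312,250), turquoise (169,200), knob (296,211).

```bash
cat > h.py <<'E'
import cv2,numpy as np
def ray(f,u,v):
    E=np.array(f["extrinsics"]); d=E[:3,:3]@np.array([(u-f["cx"])/f["fx"],(v-f["cy"])/f["fy"],1]); return E[:3,3],d
def onz(f,u,v,z):
    o,d=ray(f,u,v); return (o+d*(z-o[2])/d[2])[:2]
def proj(f,p):
    E=np.array(f["extrinsics"]); c=E[:3,:3].T@(np.array(p)-E[:3,3]); return c[0]/c[2]*f["fx"]+f["cx"],c[1]/c[2]*f["fy"]+f["cy"]
def blobs(f,lo,hi,box,mn=4):
    u0,v0,u1,v1=box; h=cv2.cvtColor(f["color"],cv2.COLOR_BGR2HSV)[v0:v1,u0:u1]
    m=cv2.inRange(h,lo,hi); n,l,s,c=cv2.connectedComponentsWithStats(m)
    return sorted([(int(s[i,4]),(c[i]+[u0,v0]).round(1).tolist(),(s[i,:4]+[u0,v0,0,0]).tolist()) for i in range(1,n) if s[i,4]>=mn],reverse=True)
E
python3 - <<'E'
from workcell import cams
from h import *
t=cams.grab_frame("top");s=cams.grab_frame("side")
print("pads")
for a,c,b in blobs(t,(0,0,0),(180,255,75),(140,140,275,222),200)[:6]: print(a,c,b,onz(t,*c,12).round(1))
for nm,lo,hi,box in [("alc cap",(100,120,60),(125,255,255),(295,222,330,260)),("blue",(100,120,40),(125,255,255),(258,230,284,258)),("violet",(126,80,30),(155,255,255),(196,232,226,262)),("brown",(5,130,40),(22,255,255),(318,174,342,198))]:
    print(nm,blobs(t,lo,hi,box)[:3])
print("side")
for nm,lo,hi,box in [("alc cap",(100,120,60),(125,255,255),(232,200,258,235)),("blue",(100,120,40),(125,255,255),(208,210,232,260)),("violet",(126,80,30),(155,255,255),(178,180,205,235)),("brown",(5,130,40),(22,255,255),(300,230,325,270))]:
    print(nm,blobs(s,lo,hi,box)[:3])
a=cv2.resize(t["color"][150:270,140:345],None,fx=3.9,fy=3.9,interpolation=cv2.INTER_CUBIC)
cv2.imwrite("pics/c1.png",a)
b=cv2.resize(s["color"][170:285,150:335],None,fx=4,fy=4,interpolation=cv2.INTER_CUBIC)
cv2.imwrite("pics/c2.png",b)
E
```

```text
pads
888 [243.4, 202.4] [210, 183, 65, 39] [ 507.1 -233.4]
474 [208.0, 151.3] [187, 140, 49, 25] [ 626.3 -151.9]
464 [152.4, 150.6] [140, 140, 31, 35] [628.3 -23.5]
456 [164.3, 200.9] [152, 189, 25, 25] [511.2 -52.9]
452 [193.4, 188.3] [181, 177, 25, 24] [ 540. -119.]
448 [222.2, 175.7] [210, 164, 25, 24] [ 569.  -184.9]
alc cap [(198, [315.2, 240.5], [307, 233, 17, 15])]
blue [(94, [269.4, 244.2], [263, 237, 15, 14])]
violet [(162, [212.2, 247.7], [202, 238, 19, 19])]
brown [(71, [329.3, 186.1], [325, 179, 12, 13])]
side
alc cap [(285, [244.2, 218.0], [235, 206, 17, 25])]
blue [(56, [221.9, 228.6], [215, 225, 14, 8]), (20, [223.8, 237.0], [219, 235, 10, 5]), (19, [222.6, 250.4], [216, 248, 14, 5])]
violet [(414, [191.2, 213.6], [182, 199, 19, 30])]
brown [(235, [311.5, 251.5], [305, 241, 13, 22])]
```

View pics/c1.png

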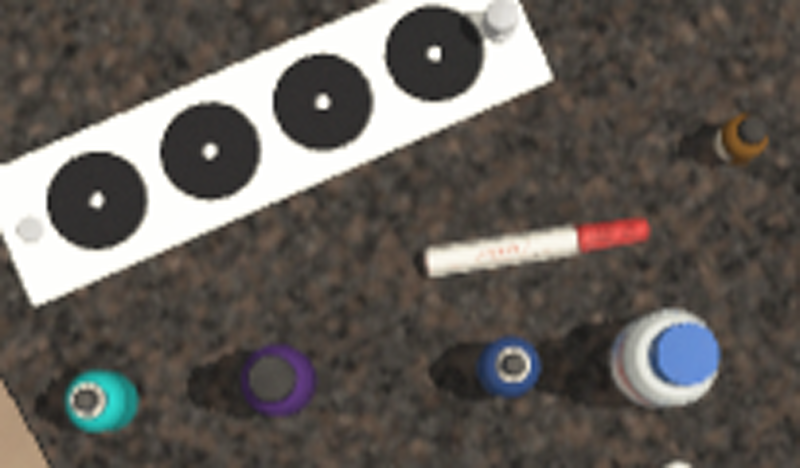

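View pics/c2.png

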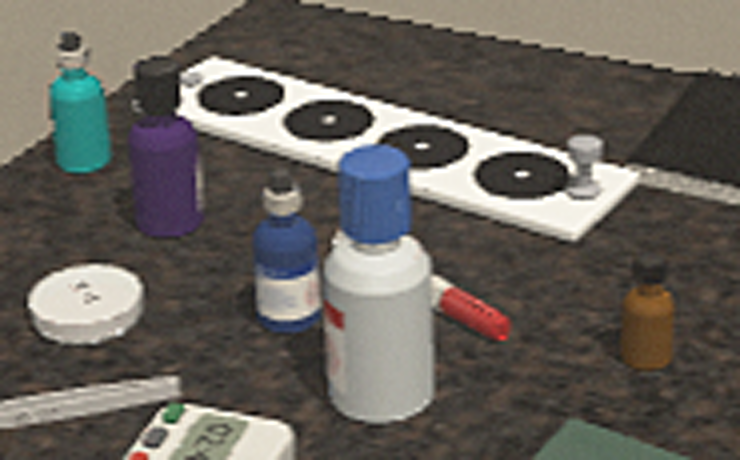

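The crops confirm the candidates. The blue glass bottle with the dropper tip is the target and the far-left one is turquoise. The knob stands beside the right-hand pad, at about (251,164). Next I triangulate the cap tops.

```bash
cat >> h.py <<'E'
def tri(f,a,g,b):
    o,d=ray(f,*a);p,e=ray(g,*b); k=np.linalg.lstsq(np.c_[d,-e],p-o,rcond=None)[0]
    P,Q=o+d*k[0],p+e*k[1]; return (P+Q)/2,np.linalg.norm(P-Q)
def go(s,cur_xyz,yaw,tgt):  # shift in tool axes (tool down), units
    c,n=np.cos(np.radians(yaw)),np.sin(np.radians(yaw)); d=np.array(tgt)-np.array(cur_xyz)
    return (np.array([c*d[0]+n*d[1], n*d[0]-c*d[1], -d[2]])/300).round(4)
E
python3 - <<'E'
from workcell import cams,env
from h import *
t=cams.grab_frame("top");s=cams.grab_frame("side")
for n,a,b,z,zb,body in [("alc",(316.1,240.5),(243.75,208.75),134,0,0),("vio",(209.5,246.9),(189.2,186.5),104,0,0),("blu",(271.5,243.5),(221.2,214.5),92,0,0),("oil",(332.5,183.6),(312.5,236.75),61,0,0),("knob",(268.2,154.5),(296,205),48,0,0)]:
    P,e=tri(t,a,s,b); xy=onz(t,*a,z); print(n,P.round(1),"gap",e.round(1),"top@z",xy.round(1),"side@z",onz(s,*b,z).round(1),"foot px top",np.round(proj(t,[*xy,0]),1),"side",np.round(proj(s,[*xy,0]),1))
for a,b in [((164.9,201.3),(210.2,193.6)),((193.8,188.7),(232.1,200)),((222.5,176),(255.5,206.5)),((251.35,163.8),(280.3,213.7))]:
    print("pad",onz(t,*a,12).round(1),onz(s,*b,12).round(1))
E
```

```text
alc [ 416.4 -379.   136.7] gap 1.3 top@z [ 415.9 -379.1] side@z [ 419.7 -374.9] foot px top [307.3 242.4] side [245.2 269.3]
vio [ 405.  -163.   103.7] gap 1.0 top@z [ 404.6 -162.9] side@z [ 405.2 -163.9] foot px top [212.6 247.8] side [192.4 226.2]
blu [ 412.9 -292.8   86.9] gap 3.1 top@z [ 411.4 -291.8] side@z [ 409.9 -301.6] foot px top [269.1 244.6] side [221.7 250.1]
oil [ 543.9 -430.3   56.2] gap 1.5 top@z [ 542.5 -429. ] side@z [ 539.5 -436.4] foot px top [327.6 187.5] side [310.1 260.1]
knob [ 612.3 -290.1   47.4] gap 3.3 top@z [ 610.7 -289.1] side@z [ 613.3 -291.3] foot px top [267.1 158.8] side [294.1 222.8]
pad [510.2 -54.3] [511.6 -53.1]
pad [ 539.1 -119.9] [ 540.  -119.9]
pad [ 568.3 -185.5] [ 569.4 -185.1]
pad [ 596.6 -252. ] [ 597.7 -251.3]
```

Emit:
step_arm(
  linear=[
    [0,0,0],
    [0,0,0],
    [0,0,0],
    [0,0,0],
    [0,0,0],
    [0,0,0],
  ],
  turn=[0.14,0.14,0.14,0.14,0.14,0.14],
  fingers=-1,
)

```text
time_s: 1.05
ee_pos: [159.9, 552.3, 224.9]
ee_rot: [-180.0, 0.0, 113.5]
force: [-0.4, 0.1, 1.2]
gripper_width: 91.5
gripper_force: 0.0
```

Triangulated cap heights come within about 5 mm of the given sizes (136.7/134, 103.7/104, 86.9/92, 56.2/61), and the pad spacing is 72 mm. The gripper now closes across the row. I'll move the alcohol bottle first, as it stands tall beside the blue one.

Emit:
step_arm(
  linear=[
    [-0.81,-0.07,0],
    [-0.81,-0.07,0],
    [-0.81,-0.07,0],
    [-0.81,-0.07,0],
    [-0.81,-0.07,0],
    [-0.81,-0.07,0],
    [-0.81,-0.07,0],
  ],
  turn=[0,0,0,0,0,0,0],
)

```text
time_s: 1.92
ee_pos: [237.2, 322.3, 225.0]
ee_rot: [180.0, -0.0, 113.6]
force: [0.7, 0.2, 0.1]
gripper_width: 91.6
gripper_force: 0.0
```

Emit:
step_arm(
  linear=[
    [-0.93,0,0],
    [-0.93,0,0],
    [-0.93,0,0],
    [-0.93,0,0],
    [-0.93,0,0],
    [-0.93,0,0],
    [-0.93,0,0],
    [-0.93,0,0],
  ],
  turn=[0,0,0,0,0,0,0,0],
)

```text
time_s: 2.92
ee_pos: [348.1, 66.3, 224.8]
ee_rot: [-180.0, -0.0, 113.6]
force: [-0.3, 0.7, -0.2]
gripper_width: 91.4
gripper_force: 0.0
```

Emit:
step_arm(
  linear=[
    [-0.93,-0.2,0],
    [-0.93,-0.2,0],
    [-0.93,-0.2,0],
    [-0.93,-0.2,0],
    [-0.93,-0.2,0],
    [-0.93,-0.2,0],
    [-0.93,-0.2,0],
    [-0.93,-0.2,0],
  ],
  turn=[0,0,0,0,0,0,0,0],
)

```text
time_s: 3.92
ee_pos: [404.4, -213.2, 225.0]
ee_rot: [180.0, -0.0, 113.6]
force: [0.9, -0.4, 0.4]
gripper_width: 91.3
gripper_force: 0.0
```

Emit:
step_arm(
  linear=[
    [-0.518,-0.184,0],
    [-0.518,-0.184,0],
    [-0.518,-0.184,0],
    [-0.518,-0.184,0],
    [-0.518,-0.184,0],
    [-0.518,-0.184,0],
  ],
  turn=[0,0,0,0,0,0],
)

```text
time_s: 4.68
ee_pos: [415.7, -377.6, 225.2]
ee_rot: [180.0, -0.0, 113.6]
force: [0.0, 0.6, 0.7]
gripper_width: 91.2
gripper_force: 0.0
```

Emit:
step_arm(
  linear=[
    [-0.005,0,0.17],
    [-0.005,0,0.34],
    [-0.005,0,0.43],
    [-0.005,0,0.48],
    [-0.005,0,0.507],
    [-0.005,0,0.507],
    [-0.005,0,0.507],
  ],
  turn=[0,0,0,0,0,0,0],
)

```text
time_s: 5.55
ee_pos: [416.8, -381.1, 73.9]
ee_rot: [179.9, 0.1, 113.5]
force: [-0.3, 0.2, 0.3]
gripper_width: 91.2
gripper_force: 0.0
```

Emit:
step_arm(
  linear=[
    [0,0,0],
    [0,0,0],
    [0,0,0],
    [0,0,0],
    [0,0,0],
    [0,0,0],
    [0,0,0],
    [0,0,0],
  ],
  turn=[0,0,0,0,0,0,0,0],
  fingers=1,
  force=25,
)

```text
time_s: 6.55
ee_pos: [416.3, -380.6, 72.8]
ee_rot: [180.0, -0.0, 113.5]
force: [0.9, 0.1, 0.4]
gripper_width: 51.5
gripper_force: 25.0
```

Emit:
step_arm(
  linear=[
    [0,0,-0.1],
    [0,0,-0.25],
    [0,0,-0.35],
    [0.04,0.2,-0.35],
    [0.08,0.4,-0.35],
    [0.12,0.58,-0.35],
    [0.153,0.724,-0.35],
    [0.153,0.724,-0.35],
    [0.153,0.724,-0.35],
    [0.153,0.724,-0.35],
  ],
  turn=[0,0,0,0,0,0,0,0,0,0],
)

```text
time_s: 7.8
ee_pos: [596.1, -252.8, 177.6]
ee_rot: [-179.9, -0.0, 113.4]
force: [-0.3, 0.1, -2.7]
gripper_width: 51.8
gripper_force: 25.0
```

Run:
```python
from workcell import cams,env
from h import *
t=cams.grab_frame("top");s=cams.grab_frame("side")
cv2.imwrite("pics/a1.png",np.hstack([cv2.resize(t["color"][130:280,150:350],None,fx=2,fy=2),cv2.resize(s["color"][100:250,190:390],None,fx=2,fy=2)]))
st=env.state();print(st["ee_pos"],st["gripper_width"],st["force"])
```

```text
[ 596.30803532 -252.92669955  177.90633384] 51.53582188295079 [-0.57627384  1.2336672  -2.9619556 ]
```

View pics/a1.png

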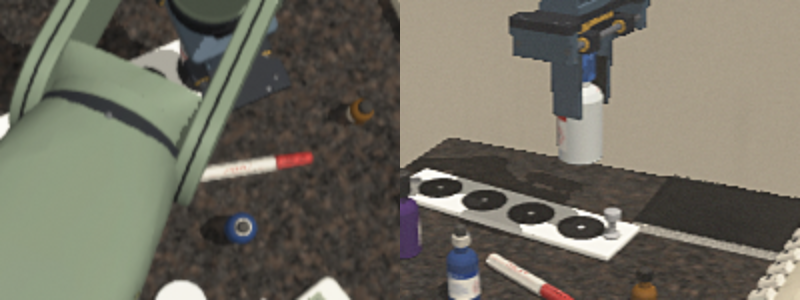

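The bottle is held upright above pad 1 (the side crop shows it over the pad beside the knob). Lowering it now.

Emit:
step_arm(
  linear=[
    [0,0.003,0.13],
    [0,0.003,0.23],
    [0,0.003,0.28],
    [0,0.003,0.3],
    [0,0.003,0.306],
    [0,0.003,0.306],
    [0,0.003,0.306],
  ],
  turn=[0,0,0,0,0,0,0],
)

```text
time_s: 8.78
ee_pos: [598.5, -251.9, 86.9]
ee_rot: [179.9, 0.1, 113.5]
force: [-0.1, -0.1, -2.4]
gripper_width: 51.6
gripper_force: 25.0
```

Emit:
step_arm(
  linear=[
    [0,0,0.002],
    [0,0,0.003],
    [0,0,0.003],
  ],
  turn=[0,0,0],
)

```text
time_s: 9.15
ee_pos: [598.0, -251.7, 85.1]
ee_rot: [-180.0, -0.0, 113.5]
force: [-0.7, 0.1, -2.9]
gripper_width: 52.0
gripper_force: 25.0
```

Emit:
step_arm(
  linear=[
    [0,0,0.002],
    [0,0,0.004],
    [0,0,0.004],
  ],
  turn=[0,0,0],
)

```text
time_s: 9.52
ee_pos: [598.2, -251.8, 84.8]
ee_rot: [180.0, 0.0, 113.5]
force: [-1.6, 0.3, 4.7]
gripper_width: 51.5
gripper_force: 25.0
```

Emit:
step_arm(
  linear=[
    [0,0,0],
    [0,0,0],
    [0,0,0],
    [0,0,0],
    [0,0,0],
    [0,0,0],
  ],
  turn=[0,0,0,0,0,0],
  fingers=-1,
)

```text
time_s: 10.28
ee_pos: [598.0, -251.7, 83.9]
ee_rot: [180.0, -0.0, 113.5]
force: [0.5, 0.2, -0.8]
gripper_width: 90.9
gripper_force: 0.0
```

Emit:
step_arm(
  linear=[
    [0,0,-0.06],
    [0,0,-0.2],
    [0,0,-0.4],
    [0,0,-0.4],
    [0.18,-0.16,-0.4],
    [0.36,-0.32,-0.4],
    [0.528,-0.473,-0.4],
    [0.528,-0.473,-0.4],
    [0.528,-0.473,-0.4],
    [0.528,-0.473,-0.4],
  ],
  turn=[0,0,0,0,0,0,0,0,0,0],
)

```text
time_s: 11.52
ee_pos: [405.9, -163.4, 204.4]
ee_rot: [179.9, 0.1, 113.5]
force: [-0.6, -0.4, -0.1]
gripper_width: 91.4
gripper_force: 0.0
```

Emit:
step_arm(
  linear=[
    [0,0,0.17],
    [0,0,0.34],
    [0,0,0.44],
    [0,0,0.49],
    [0,0,0.515],
    [0,0,0.515],
    [0,0,0.515],
  ],
  turn=[0,0,0,0,0,0,0],
)

```text
time_s: 12.4
ee_pos: [405.7, -163.2, 50.0]
ee_rot: [179.9, 0.1, 113.5]
force: [-1.0, -0.5, 0.0]
gripper_width: 91.1
gripper_force: 0.0
```

Emit:
step_arm(
  linear=[
    [0,0,0],
    [0,0,0],
    [0,0,0],
    [0,0,0],
    [0,0,0],
    [0,0,0],
    [0,0,0],
    [0,0,0],
    [0,0,0],
  ],
  turn=[0,0,0,0,0,0,0,0,0],
  fingers=1,
  force=25,
)

```text
time_s: 13.52
ee_pos: [404.9, -162.9, 49.4]
ee_rot: [180.0, 0.0, 113.5]
force: [0.6, -0.2, 0.0]
gripper_width: 40.0
gripper_force: 25.0
```

Emit:
step_arm(
  linear=[
    [0,0,-0.1],
    [0,0,-0.25],
    [0,0,-0.32],
    [-0.1,0.16,-0.32],
    [-0.2,0.32,-0.32],
    [-0.287,0.471,-0.32],
    [-0.287,0.471,-0.32],
    [-0.287,0.471,-0.32],
    [-0.287,0.471,-0.32],
  ],
  turn=[0,0,0,0,0,0,0,0,0],
)

```text
time_s: 14.65
ee_pos: [567.1, -185.4, 145.3]
ee_rot: [-179.9, -0.1, 113.4]
force: [-0.4, -0.4, -2.1]
gripper_width: 39.4
gripper_force: 25.0
```

Emit:
step_arm(
  linear=[
    [0,0,0.13],
    [0,0,0.22],
    [0,0,0.26],
    [0,0,0.272],
    [0,0,0.276],
    [0,0,0.276],
    [0,0,0.276],
  ],
  turn=[0,0,0,0,0,0,0],
)

```text
time_s: 15.52
ee_pos: [569.1, -185.7, 63.3]
ee_rot: [179.9, 0.0, 113.5]
force: [-0.5, -0.9, -2.3]
gripper_width: 39.8
gripper_force: 25.0
```

Emit:
step_arm(
  linear=[
    [0,0,0.002],
    [0,0,0.004],
    [0,0,0.005],
    [0,0,0.005],
  ],
  turn=[0,0,0,0],
)

```text
time_s: 16.02
ee_pos: [568.8, -185.6, 61.4]
ee_rot: [180.0, 0.0, 113.5]
force: [-0.2, 0.0, 1.7]
gripper_width: 39.4
gripper_force: 25.0
```

Emit:
step_arm(
  linear=[
    [0,0,0],
    [0,0,0],
    [0,0,0],
    [0,0,0],
    [0,0,0],
    [0,0,0],
  ],
  turn=[0,0,0,0,0,0],
  fingers=-1,
)

```text
time_s: 16.77
ee_pos: [568.7, -185.6, 61.1]
ee_rot: [180.0, -0.0, 113.5]
force: [1.0, -0.2, -0.1]
gripper_width: 90.8
gripper_force: 0.0
```

Emit:
step_arm(
  linear=[
    [0,0,-0.06],
    [0,0,-0.2],
    [0,0,-0.4],
    [0,0,-0.47],
    [0,0,-0.47],
    [-0.04,-0.2,-0.47],
    [-0.08,-0.4,-0.47],
    [-0.119,-0.62,-0.47],
    [-0.119,-0.62,-0.47],
    [-0.119,-0.62,-0.47],
    [-0.119,-0.62,-0.47],
  ],
  turn=[0,0,0,0,0,0,0,0,0,0,0],
)

```text
time_s: 18.15
ee_pos: [413.2, -291.7, 201.5]
ee_rot: [180.0, -0.1, 113.5]
force: [-0.2, -0.1, 0.4]
gripper_width: 91.4
gripper_force: 0.0
```

Run:
```python
from workcell import cams,env
from h import *
t=cams.grab_frame("top");s=cams.grab_frame("side")
cv2.imwrite("pics/a2.png",np.hstack([cv2.resize(t["color"][130:280,150:350],None,fx=2,fy=2),cv2.resize(s["color"][100:250,190:390],None,fx=2,fy=2)]))
print(proj(s,[597.2,-251.8,12]),proj(s,[568.7,-185.5,12]))
```

```text
(np.float64(280.26384699723064), np.float64(213.8426055113788)) (np.float64(255.3413597522121), np.float64(206.62979755911473))
```

View pics/a2.png

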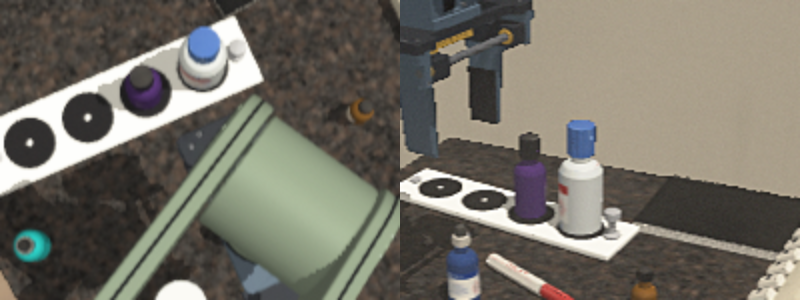

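The alcohol bottle stands on the knob-end pad and the violet one on the next, both upright and centred. Blue is next.

Emit:
step_arm(
  linear=[
    [0,0,0.17],
    [0,0,0.34],
    [0,0,0.46],
    [0,0,0.52],
    [0,0,0.538],
    [0,0,0.538],
    [0,0,0.538],
  ],
  turn=[0,0,0,0,0,0,0],
)

```text
time_s: 19.12
ee_pos: [413.1, -292.7, 41.6]
ee_rot: [179.9, 0.1, 113.5]
force: [0.6, 0.0, -0.2]
gripper_width: 91.1
gripper_force: 0.0
```

Emit:
step_arm(
  linear=[
    [0,0,0],
    [0,0,0],
    [0,0,0],
    [0,0,0],
    [0,0,0],
    [0,0,0],
    [0,0,0],
    [0,0,0],
    [0,0,0],
  ],
  turn=[0,0,0,0,0,0,0,0,0],
  fingers=1,
  force=25,
)

```text
time_s: 20.25
ee_pos: [412.3, -292.4, 40.7]
ee_rot: [180.0, -0.0, 113.5]
force: [-0.3, -0.9, 0.5]
gripper_width: 33.5
gripper_force: 25.0
```

Emit:
step_arm(
  linear=[
    [0,0,-0.1],
    [0,0,-0.25],
    [0,0,-0.4],
    [0.1,0.1,-0.4],
    [0.25,0.2,-0.4],
    [0.358,0.36,-0.4],
    [0.358,0.5,-0.4],
    [0.358,0.619,-0.4],
    [0.358,0.619,-0.4],
    [0.358,0.619,-0.4],
    [0.358,0.619,-0.4],
  ],
  turn=[0,0,0,0,0,0,0,0,0,0,0],
)

```text
time_s: 21.62
ee_pos: [538.7, -120.4, 160.6]
ee_rot: [-179.9, -0.0, 113.4]
force: [0.8, -0.7, -2.1]
gripper_width: 33.2
gripper_force: 25.0
```

Emit:
step_arm(
  linear=[
    [0,0,0.15],
    [0,0,0.27],
    [0,0,0.33],
    [0,0,0.35],
    [0,0,0.356],
    [0,0,0.356],
    [0,0,0.356],
  ],
  turn=[0,0,0,0,0,0,0],
)

```text
time_s: 22.5
ee_pos: [540.4, -120.1, 54.8]
ee_rot: [179.9, 0.1, 113.5]
force: [0.0, -0.0, -1.2]
gripper_width: 33.3
gripper_force: 25.0
```

Emit:
step_arm(
  linear=[
    [0,0,0.002],
    [0,0,0.004],
    [0,0,0.005],
    [0,0,0.005],
  ],
  turn=[0,0,0,0],
)

```text
time_s: 23.0
ee_pos: [539.9, -119.9, 52.7]
ee_rot: [180.0, -0.0, 113.5]
force: [0.6, -0.3, 2.5]
gripper_width: 33.8
gripper_force: 25.0
```

Emit:
step_arm(
  linear=[
    [0,0,0],
    [0,0,0],
    [0,0,0],
    [0,0,0],
    [0,0,0],
    [0,0,0],
  ],
  turn=[0,0,0,0,0,0],
  fingers=-1,
)

```text
time_s: 23.75
ee_pos: [539.9, -119.9, 52.4]
ee_rot: [180.0, -0.0, 113.5]
force: [-0.4, 0.8, 0.6]
gripper_width: 89.7
gripper_force: 0.0
```

Emit:
step_arm(
  linear=[
    [0,0,-0.06],
    [0,0,-0.2],
    [0,0,-0.4],
    [0,0,-0.5],
    [0,0,-0.5],
    [0,-0.2,-0.5],
    [-0.2,-0.4,-0.5],
    [-0.4,-0.402,-0.5],
    [-0.6,-0.402,-0.5],
    [-0.8,-0.402,-0.5],
    [-0.951,-0.402,-0.5],
    [-0.951,-0.402,-0.5],
    [-0.951,-0.402,-0.5],
    [-0.951,-0.402,-0.5],
  ],
  turn=[0,0,0,0,0,0,0,0,0,0,0,0,0,0],
)

```text
time_s: 25.5
ee_pos: [542.3, -428.2, 202.0]
ee_rot: [-180.0, -0.1, 113.5]
force: [0.7, 0.2, 0.0]
gripper_width: 91.1
gripper_force: 0.0
```

Emit:
step_arm(
  linear=[
    [-0.003,0,0.19],
    [-0.003,0,0.38],
    [-0.003,0,0.5],
    [-0.003,0,0.57],
    [-0.003,0,0.593],
    [-0.003,0,0.593],
    [-0.003,0,0.593],
  ],
  turn=[0,0,0,0,0,0,0],
)

```text
time_s: 26.38
ee_pos: [543.9, -430.9, 26.2]
ee_rot: [179.9, 0.1, 113.5]
force: [-1.0, 0.2, 0.2]
gripper_width: 91.1
gripper_force: 0.0
```

Emit:
step_arm(
  linear=[
    [0,0,0],
    [0,0,0],
    [0,0,0],
    [0,0,0],
    [0,0,0],
    [0,0,0],
    [0,0,0],
    [0,0,0],
    [0,0,0],
    [0,0,0],
  ],
  turn=[0,0,0,0,0,0,0,0,0,0],
  fingers=1,
  force=20,
)

```text
time_s: 27.62
ee_pos: [543.2, -430.5, 24.5]
ee_rot: [180.0, -0.0, 113.5]
force: [0.0, -0.4, -0.6]
gripper_width: 25.6
gripper_force: 20.0
```

Emit:
step_arm(
  linear=[
    [0,0,-0.1],
    [0,0,-0.25],
    [0,0,-0.4],
    [0.2,0,-0.4],
    [0.4,0,-0.4],
    [0.6,0,-0.4],
    [0.8,0,-0.4],
    [0.95,0,-0.4],
    [0.95,0,-0.4],
    [0.95,0,-0.4],
  ],
  turn=[0,0,0,0,0,0,0,0,0,0],
)

```text
time_s: 28.88
ee_pos: [430.5, -169.6, 145.0]
ee_rot: [179.9, 0.1, 113.5]
force: [-0.6, 0.1, -0.8]
gripper_width: 25.5
gripper_force: 20.0
```

Emit:
step_arm(
  linear=[
    [0.15,0,0],
    [0.245,0.1,0],
    [0.245,0.25,0],
    [0.245,0.402,0],
    [0.245,0.402,0],
    [0.245,0.402,0],
    [0.245,0.402,0],
  ],
  turn=[0,0,0,0,0,0,0],
)

```text
time_s: 29.75
ee_pos: [510.2, -54.4, 144.4]
ee_rot: [-179.9, -0.0, 113.4]
force: [0.0, 0.0, 0.5]
gripper_width: 25.7
gripper_force: 20.0
```

Emit:
step_arm(
  linear=[
    [0,0,0.15],
    [0,0,0.27],
    [0,0,0.33],
    [0,0,0.35],
    [0,0,0.355],
    [0,0,0.355],
    [0,0,0.355],
  ],
  turn=[0,0,0,0,0,0,0],
)

```text
time_s: 30.62
ee_pos: [511.6, -53.7, 38.8]
ee_rot: [179.9, 0.0, 113.5]
force: [0.5, -0.8, 0.3]
gripper_width: 25.6
gripper_force: 20.0
```

Emit:
step_arm(
  linear=[
    [0,0,0.002],
    [0,0,0.004],
    [0,0,0.005],
    [0,0,0.005],
  ],
  turn=[0,0,0,0],
)

```text
time_s: 31.12
ee_pos: [511.1, -53.6, 36.5]
ee_rot: [-180.0, -0.0, 113.5]
force: [0.2, 0.3, -0.2]
gripper_width: 25.6
gripper_force: 20.0
```

Emit:
step_arm(
  linear=[
    [0,0,0.001],
    [0,0,0.002],
    [0,0,0.003],
  ],
  turn=[0,0,0],
)

```text
time_s: 31.5
ee_pos: [511.1, -53.6, 36.4]
ee_rot: [180.0, 0.0, 113.5]
force: [-2.2, 0.6, 9.5]
gripper_width: 25.6
gripper_force: 20.0
```

Emit:
step_arm(
  linear=[
    [0,0,0],
    [0,0,0],
    [0,0,0],
    [0,0,0],
    [0,0,0],
    [0,0,0],
  ],
  turn=[0,0,0,0,0,0],
  fingers=-1,
)

```text
time_s: 32.25
ee_pos: [511.1, -53.6, 35.6]
ee_rot: [180.0, -0.0, 113.5]
force: [-0.1, -0.1, -0.6]
gripper_width: 83.1
gripper_force: 0.0
```

Emit:
step_arm(
  linear=[
    [0,0,-0.06],
    [0,0,-0.2],
    [0,0,-0.4],
    [0,0,-0.55],
    [0,0,-0.55],
    [0.2,-0.06,-0.55],
    [0.4,-0.12,-0.55],
    [0.6,-0.18,-0.55],
    [0.85,-0.25,-0.55],
    [0.85,-0.25,-0.55],
    [0.85,-0.25,-0.55],
    [0.85,-0.25,-0.55],
    [0.85,-0.25,-0.55],
  ],
  turn=[0,0,0,0,0,0,0,0,0,0,0,0,0],
)

```text
time_s: 33.88
ee_pos: [341.4, 149.7, 200.3]
ee_rot: [-180.0, 0.0, 113.4]
force: [0.1, 0.6, 0.2]
gripper_width: 91.6
gripper_force: 0.0
```

Run:
```python
from workcell import cams,env
from h import *
t=cams.grab_frame("top");s=cams.grab_frame("side")
cv2.imwrite("pics/a3.png",np.hstack([cv2.resize(t["color"][120:240,130:290],None,fx=2.5,fy=2.5,interpolation=2),cv2.resize(s["color"][120:240,180:340],None,fx=2.5,fy=2.5,interpolation=2)]))
for p,h in [((597.2,-251.8),134),((568.7,-185.5),104),((539.7,-119.9),92),((510.8,-53.7),61)]:
    a=np.array(proj(t,[*p,12+h]));b=np.array(proj(s,[*p,12+h])); print("cap expected in crop",((a-[130,120])*2.5).round(0),((b-[180,120])*2.5+[400,0]).round(0))
```

```text
cap expected in crop [306.  77.] [652. 106.]
cap expected in crop [226. 119.] [586. 121.]
cap expected in crop [148. 156.] [526. 118.]
cap expected in crop [ 75. 195.] [471. 132.]
```

View pics/a3.png

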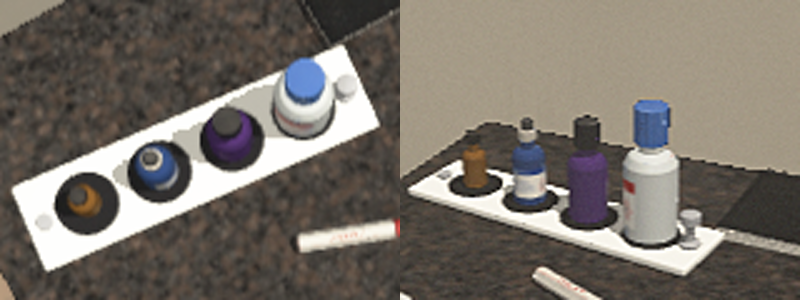

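All four bottles stand upright on their pads, in height order from the knob. Cap positions match the expected pixels, e.g. alcohol at (305,80) against an expected (306,77). The gripper is open and clear.

```bash
python3 -c "
from workcell import env
print(env.job_done())"
```

```text
the job is handed in; nothing more can be done
None
```

The four bottles stand upright and released on their own pads, tallest to smallest from the knob: alcohol, violet, blue, immersion oil. I handed the job in at about 34 s of the 104 s allowed; no verdict came back.

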